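Switch off the bench socket that was left on

ROBOT

A 6-joint arm with a two-finger parallel gripper is mounted at the origin on the work surface. World frame = base frame: x ahead of the robot, y to its left, z up, the work surface at z = 0. Lengths are in m, angles in rad, forces in N, time in s.
With the tool pointing down it reaches from about 0.35 to 0.725 m from the base axis. Payload 6 kg.
Tool frame: the origin (TCP) lies at the very end of the fingers, on their centre line; the grasp point (between the pads) lies 19 mm behind it; y points along the fingers, z is the direction in which the jaws open and shut, and the axes are right-handed (so a half turn about y gives the same grasp; the last joint's range is limited). The gripper opens to 85 mm and grips with 20 to 120 N. Pads are 22 mm wide; open, the fingers measure 114 mm over their backs; the gripper's body (76 mm by 85 mm) begins 54 mm behind the grasp point. The pads swing forward as they close: fully open they stand 13 mm farther back than shut.
Start: joints at [-0.852, 0.04, 0.085, 0, -1.615, -0.334], TCP at [0.225, -0.556, 0.231] pointing down, gripper open.
Joint ranges: [-2.56, 2.56], [-1.29, 2.01], [-1.08, 1.49], [-3.29, 1.98], [-2.81, -0.18], [-2.99, 2.99]. Speed limits (rad/s): [2.57, 2.57, 3.01, 3.14, 3.14, 3.14].

INTERFACE

Orientations are given as a unit quaternion [x, y, z, w].
In Python, from rig import arm gives the robot as it stands.
- The arm moves only by the tool step_arm, never from a script. Its argument "deltas" is a list of rows, each an object with "jaw": the finger opening in m, from 0 to 0.0854; "slide": the shift along the tool's x, y, z in m, a list of three; "twist": the turn about the tool's y in rad. In form: [{"jaw": jaw, "slide": [tx, ty, tz], "twist": twist}, ...]. A call has 1 to 5 rows; each row shifts and turns the pose as measured when the row begins, along the tool's axes as they then stand; what a row does not reach is not made up. A row lasts 1/8 s, in which the tool goes at most 62.5 mm and 10.7 degrees, less where a joint would pass 70% of its speed; a pose out of reach is approached as far as the arm can. A call is refused whole if a number of a shift passes 0.0625 or a number of a turn 0.188, either way. A call with a gripper value outside its range is refused whole. The fingers move at their own pace and stop on an object; "newtons" is the grip in N (left out, the last holds). Time passes only in rows, so rows that do not move let the fingers close. It gives the time, the measured TCP pose, the force and the opening at its end, in the units of the state.
- arm.sense(): the state, without advancing time (a new reading comes with each control period).
- arm.capture(name): name is "scene" or "top"; returns a dict with "color" (420x560x3 uint8, red, green, blue), "z_map" (420x560 float32, m along the optical axis (not along the pixel's ray), 0 where there is no reading), "vertical_fov" (degrees; the focal length in pixels is half the picture's height over the tangent of half this angle, whatever the lens; pixels are square), "cx", "cy" (the principal point, pixels), "k1" (the pictures are not rectified: a ray, as slopes to the right and down, at radius r is drawn at 1 + k1 r^2 times it, then the intrinsics apply), "R" (3x3) and "t" (3): a world point X has camera coordinates R X + t. Camera axes: x right, y down, z forward; pixel columns grow to the right and rows downward; lengths in m; the calibration is good to about 2 mm. A picture is of the moment at which its call begins.
- arm.hand_in(): hands the job in, once; it reports no verdict.
The state is a dict: "time_s": time; "q": joint angles; "qd": joint speeds; "effort": joint torques, N m; "eef_pos": TCP position; "eef_rot": TCP orientation; "force": force on the tool from outside, world axes, zero at the start; "moment": the same for the moment, N m; "width": finger opening in m.
Only numpy, scipy, OpenCV 4.12 (cv2) and the standard library are available. Lean on these libraries where they do the work, as an engineer would, in place of code of your own. Each camera call takes 0.05 s, during which the arm holds its last target.

TASK

One of the four identical orange push-push keys on the bench socket box was left latched down. Tap the keys lightly to find out which one, then press that key fully down and let it go, so that it pops up and all four keys stand up level. Do not press any other key right down until it latches, grasp or lift nothing, and leave the flask, can, wooden block and bowl where they stand.

Things in the scene. Friction and masses are not known exactly. Their poses are not given: they have to be found in the camera images.
- place_1 (a point): Centre of the top face of the key in place 1 of the row as it stands when that key is fully up (71 mm above the table); fixed to the box, it does not sink with the key. Places 1 to 4 run in a row from the box's +y end to its -y end, 58 mm apart.
- place_2 (a point): Centre of the top face of the key in place 2 of the row as it stands when that key is fully up (71 mm above the table); fixed to the box, it does not sink with the key. Places 1 to 4 run in a row from the box's +y end to its -y end, 58 mm apart.
- place_3 (a point): Centre of the top face of the key in place 3 of the row as it stands when that key is fully up (71 mm above the table); fixed to the box, it does not sink with the key. Places 1 to 4 run in a row from the box's +y end to its -y end, 58 mm apart.
- place_4 (a point): Centre of the top face of the key in place 4 of the row as it stands when that key is fully up (71 mm above the table); fixed to the box, it does not sink with the key. Places 1 to 4 run in a row from the box's +y end to its -y end, 58 mm apart.
- socket_box: Grey bench socket box fixed to the table, 140 mm (its x) by 250 mm (its y) by 55 mm high; origin at the centre of its underside, z up. On its flat top, 30 mm from the middle towards -x, four identical orange keys (32 by 32 mm) stand in a row along y, a flat round white socket behind each. An up key's top is 16 mm above the box's top, a latched one's 11 mm, a bottomed one's 6 mm.
- latched_key (a joint): How far down (m) the key is that was left latched; its place in the row varies and is not told. 0 up, 0.005 latched (at the start), 0.010 bottom. Sprung push-push key, like all four: pressed to the bottom and let go, it pops up, whereas one of the other three would stay latched; pressed less far, a key returns to where it was. It yields from about 2 N when up, 3 N when latched; 5 N bottoms it.
- free_key_a (a joint): The same for the first of the three keys that are up, whichever place it has (not told): 0 fully up (at the start), 0.005 latched, 0.010 at the bottom.
- free_key_b (a joint): The same for the second of the three keys that are up, whichever place it has (not told): 0 fully up (at the start), 0.005 latched, 0.010 at the bottom.
- free_key_c (a joint): The same for the third of the three keys that are up, whichever place it has (not told): 0 fully up (at the start), 0.005 latched, 0.010 at the bottom.
- flask_mid (a point): Bystander: dark blue drinking flask, 70 mm wide and 203 mm high, standing loose by the -y end of the box; the point is on its axis 100 mm up.
- can_mid (a point): Bystander: orange drink can with a white band, 66 mm wide, 115 mm high, standing loose by the +y end of the box; the point is its centre.
- block_mid (a point): Bystander: loose plain dark wooden block, 75 by 25 by 15 mm, lying flat beyond the box (+x side); the point is its centre.
- bowl_mid (a point): Bystander: blue plastic bowl, 120 mm wide, 50 mm high, standing loose beyond the box (+x side); the point is on its axis half-way up.
Not all that is in view belongs to the job. Leave any yellow look-alike of the part that bears latched_key alone.

How it is judged:
By the outcome, as a careful person would: the job done as asked, in the order asked, and still so for the second after the job is handed in, with the robot touching nothing.
It also fails if it takes over 54 s, if anything falls off the work surface, if the arm or the gripper's body presses on something with over 40 N, if the wrist force passes 120 N, or if a joint passes its speed limit or range.

## Working session

There is one attempt and no reset: what is moved stays moved. The work goes in short steps, Python scripts to look and compute and a tool call to move; the robot and the scene stay as the last step left them, time stands still between calls to the robot, and variables do not carry over. Pictures are saved under pics/ and viewed, and the job is handed in when it is done.

Besides the shell and the picture viewer there is one more tool, called after "Request:" as name(argument=value, ...), one argument or row to a line, values as JSON. step_arm: Moves the arm, as the interface text tells. Its arguments: {"type":"object","properties":{"deltas":{"type":"array"},"newtons":{"type":"number"}},"required":["deltas"]}

```bash
mkdir -p pics; ls
python3 - <<'E'
from rig import arm
import cv2,pickle
s=arm.sense(); print(s)
d={}
for n in("scene","top"):
    c=arm.capture(n); d[n]=c
    cv2.imwrite(f"pics/{n}0.png",c["color"][:,:,::-1])
    print(n,c["vertical_fov"],c["cx"],c["cy"],c["k1"],c["R"],c["t"])
pickle.dump(d,open("c0.pkl","wb"))
E
```

```text
pics
{'time_s': 0.0, 'q': array([-8.52283967e-01,  4.08093485e-02,  8.37668025e-02, -4.98358472e-04,
       -1.61548327e+00, -3.33723589e-01]), 'qd': array([ 0.0010051 ,  0.00052215,  0.0004463 , -0.0004984 ,  0.00172807,
       -0.00020855]), 'effort': array([-6.00623553e-04, -3.68205464e+01,  3.47411191e+01,  6.93221971e+00,
       -5.38931054e-03, -3.99720406e-06]), 'eef_pos': array([ 0.22518798, -0.55577213,  0.23024923]), 'eef_rot': array([-0.69344118, -0.13505832,  0.135368  ,  0.69467552]), 'force': array([-0.44868496, -0.0844407 , -0.50768632]), 'moment': array([-0.01340517,  0.01412502, -0.0362648 ]), 'width': 0.08548323916607074}
scene 50.42673337724187 277.9794561719232 210.2381907440804 -0.12176352869963634 [[-0.34124172  0.93997208 -0.00256377]
 [ 0.81093037  0.29301375 -0.50649272]
 [-0.4753378  -0.17491549 -0.86224042]] [ 0.17556798 -0.49968999  1.32879889]
top 46.37098907598942 279.67653670449766 203.55190999876706 -0.07884020460830007 [[ 0.00180662 -0.99998431  0.00530227]
 [-0.98787422 -0.00260785 -0.15523442]
 [ 0.15524581 -0.00495753 -0.98786343]] [0.03684943 0.6570765  1.01536543]
```

View pics/scene0.png

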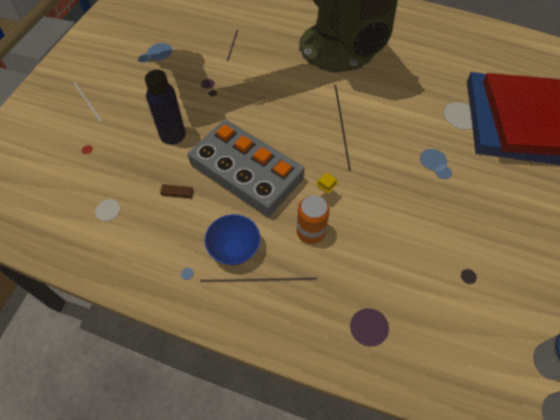

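View pics/top0.png

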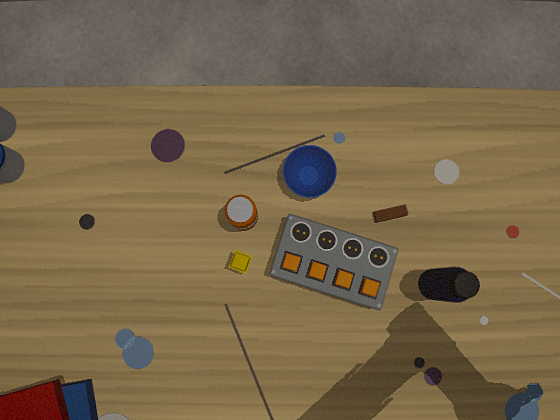

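The top view shows the four orange keys at (291,262), (317,271), (344,279) and (370,288), running from place 1 to place 4. The yellow look-alike at (240,262) is off the box, so I'll leave it alone. The flask is at (450,285), the can at (240,211), the block at (390,213) and the bowl at (309,172). Next I'll measure these positions.

```bash
cat > h.py <<'E'
import numpy as np,cv2
def K(c):
    h=c["color"].shape[0]; f=h/2/np.tan(np.radians(c["vertical_fov"])/2)
    return np.array([[f,0,c["cx"]],[0,f,c["cy"]],[0,0,1.]])
def slopes(c,uv):
    return cv2.undistortPointsIter(np.float64(uv).reshape(-1,1,2),K(c),np.array([c["k1"],0,0,0.]),None,None,(3,50,1e-10)).reshape(-1,2)
def plane(c,uv,z):
    s=slopes(c,uv); d=np.c_[s,np.ones(len(s))]@c["R"]; o=-c["R"].T@c["t"]
    return o+d*((z-o[2])/d[:,2])[:,None]
def depthpts(c,uv):
    uv=np.asarray(uv);s=slopes(c,uv); z=c["z_map"][uv[:,1].astype(int),uv[:,0].astype(int)]
    return (np.c_[s,np.ones(len(s))]*z[:,None]-c["t"])@c["R"]
def keys(c):
    hsv=cv2.cvtColor(c["color"],cv2.COLOR_RGB2HSV)
    m=cv2.inRange(hsv,(5,170,110),(20,255,255))
    n,l,st,ce=cv2.connectedComponentsWithStats(m)
    return [(st[i,4],ce[i],np.argwhere(l==i)[:,::-1]) for i in range(1,n) if st[i,4]>60]
E
python3 - <<'E'
import pickle,numpy as np,cv2
from h import *
d=pickle.load(open("c0.pkl","rb"))
for n,c in d.items():
    for a,ce,px in keys(c):
        p=depthpts(c,px)
        print(n,a,ce.round(1),plane(c,[ce],.071)[0].round(4),'depth med',np.median(p,0).round(4))
c=d["top"]
for nm,b in dict(flask=(415,265,480,305),can=(225,194,258,230),bowl=(283,144,337,200)).items():
    g=np.array([(u,v) for u in range(b[0],b[2],2) for v in range(b[1],b[3],2)])
    p=depthpts(c,g);p=p[(p[:,2]>.03)&(p[:,2]<.3)];print(nm,p.min(0).round(3),p.max(0).round(3))
# box outline: grey top
g=cv2.inRange(cv2.cvtColor(c["color"],cv2.COLOR_RGB2HSV),(0,0,60),(180,70,160));g[:200]=0;g[:,:255]=0;g[:,410:]=0;g[320:]=0
ct=max(cv2.findContours(g,0,2)[0],key=cv2.contourArea)
P=plane(c,ct.reshape(-1,2),.055)[:,:2].astype(np.float32)
print(cv2.minAreaRect(P))
E
```

```text
scene 131 [224.6 130.9] [ 0.4793 -0.1492  0.071 ] depth med [ 0.4791 -0.1502  0.0702]
scene 139 [242.9 142.3] [ 0.4969 -0.0941  0.071 ] depth med [ 0.4958 -0.0945  0.0701]
scene 144 [261.9 154.1] [ 0.5145 -0.0394  0.071 ] depth med [ 0.5146 -0.0398  0.0698]
scene 154 [281.8 167.6] [0.5353 0.0169 0.071 ] depth med [0.5315 0.0157 0.065 ]
scene 179 [311.3 216.3] [0.6335 0.1186 0.071 ] depth med [0.6579 0.124  0.1093]
top 178 [244.5 212.5] [0.6344 0.1133 0.071 ] depth med [0.6194 0.1067 0.1103]
top 215 [291.1 261.8] [0.5302 0.0143 0.071 ] depth med [0.5301 0.0143 0.0661]
top 217 [317.4 270.3] [ 0.5127 -0.0409  0.071 ] depth med [ 0.5132 -0.0404  0.0708]
top 215 [343.9 278.7] [ 0.495  -0.0962  0.071 ] depth med [ 0.4945 -0.0962  0.0711]
top 222 [370.3 287.2] [ 0.4773 -0.1515  0.071 ] depth med [ 0.4777 -0.1513  0.0708]
flask [ 0.449 -0.33   0.031] [ 0.519 -0.27   0.207]
can [0.602 0.088 0.033] [0.664 0.151 0.121]
bowl [ 0.673 -0.084  0.03 ] [0.787 0.031 0.054]
((0.5324785113334656, -0.07725432515144348), (0.2484598308801651, 0.13923944532871246), 72.17137145996094)
```

The depth map hints that place 1 is low, at 66 mm against 71 mm for the other three. Tapping will check that. Next I'll get the tool axes and close the gripper.

```bash
cat > go.py <<'E'
import sys,numpy as np
from rig import arm
from scipy.spatial.transform import Rotation as Ro
def to(*targets):
    s=arm.sense();R=Ro.from_quat(s["eef_rot"]).as_matrix();p=s["eef_pos"]
    print("t",s["time_s"],"p",p.round(4),"F",s["force"].round(2),"w",round(s["width"],4));
    for T in targets:
        v=R.T@(np.array(T)-p);print(T,"tool shift",v.round(4),"rows",np.ceil(abs(v).max()/.0625)); p=np.array(T)
    return R
E
python3 - <<'E'
from go import *
print(to([.33,-.25,.25],[.4775,-.1515,.12]).round(4))
E
```

```text
t 0.1 p [ 0.2252 -0.5558  0.2304] F [-0.3   0.41 -0.49] w 0.0853
[0.33, -0.25, 0.25] tool shift [ 0.2119 -0.0193  0.2442] rows 4.0
[0.4775, -0.1515, 0.12] tool shift [0.1737 0.13   0.0357] rows 3.0
[[ 9.269e-01 -7.000e-04 -3.754e-01]
 [ 3.754e-01  1.400e-03  9.269e-01]
 [-1.000e-04 -1.000e+00  1.600e-03]]
```

Request:
step_arm(
  deltas=[
    {"jaw":0,"slide":[0.045,-0.005,0.05],"twist":0},
    {"jaw":0,"slide":[0.045,-0.005,0.05],"twist":0},
    {"jaw":0,"slide":[0.045,-0.005,0.05],"twist":0},
    {"jaw":0,"slide":[0.045,-0.005,0.05],"twist":0},
    {"jaw":0,"slide":[0.03,0,0.04],"twist":0},
  ],
  newtons=20,
)

```text
time_s: 0.72
eef_pos: [0.3234, -0.2693, 0.2448]
eef_rot: [-0.691, -0.131, 0.135, 0.698]
force: [1.4, -0.8, -0.1]
width: -0.0002
```

Run:
```python
from go import *
to([.4775,-.1515,.12])
```

```text
t 0.725 p [ 0.3234 -0.2693  0.2448] F [ 1.4  -0.81 -0.12] w -0.0002
[0.4775, -0.1515, 0.12] tool shift [0.1871 0.1248 0.0513] rows 3.0
```

Request:
step_arm(
  deltas=[
    {"jaw":0,"slide":[0.05,0.02,0.014],"twist":0},
    {"jaw":0,"slide":[0.05,0.03,0.014],"twist":0},
    {"jaw":0,"slide":[0.05,0.03,0.014],"twist":0},
    {"jaw":0,"slide":[0.035,0.03,0.01],"twist":0},
    {"jaw":0,"slide":[0,0,0],"twist":0},
  ],
)

```text
time_s: 1.35
eef_pos: [0.4798, -0.1436, 0.1326]
eef_rot: [-0.691, -0.134, 0.135, 0.697]
force: [0.0, -0.2, -0.1]
width: 0.0003
```

Run:
```python
from go import *
to([.4775,-.1515,.085],[.4775,-.1515,.074])
```

```text
t 1.35 p [ 0.4798 -0.1436  0.1326] F [ 0.03 -0.24 -0.1 ] w 0.0003
[0.4775, -0.1515, 0.085] tool shift [-0.0051  0.0476 -0.0069] rows 1.0
[0.4775, -0.1515, 0.074] tool shift [-0.      0.011  -0.0001] rows 1.0
```

Request:
step_arm(
  deltas=[
    {"jaw":0,"slide":[-0.005,0.03,-0.007],"twist":0},
    {"jaw":0,"slide":[0,0.022,0],"twist":0},
    {"jaw":0,"slide":[0,0.003,0],"twist":0},
    {"jaw":0,"slide":[0,0,0],"twist":0},
  ],
)

```text
time_s: 1.85
eef_pos: [0.4778, -0.153, 0.0791]
eef_rot: [-0.692, -0.135, 0.134, 0.697]
force: [-0.1, 0.1, 0.5]
width: -0.0
```

Run:
```python
from go import *
import cv2
to([.4775,-.1515,.073])
for n in("scene","top"):
    c=arm.capture(n); i=c["color"][110:210,180:330] if n=="scene" else c["color"][200:320,240:420]
    cv2.imwrite(f"pics/{n}1.png",cv2.resize(i[:,:,::-1],None,fx=4,fy=4,interpolation=cv2.INTER_CUBIC))
```

```text
t 1.85 p [ 0.4778 -0.153   0.0791] F [-0.1   0.1   0.52] w -0.0
[0.4775, -0.1515, 0.073] tool shift [0.0003 0.0061 0.0014] rows 1.0
```

View pics/scene1.png

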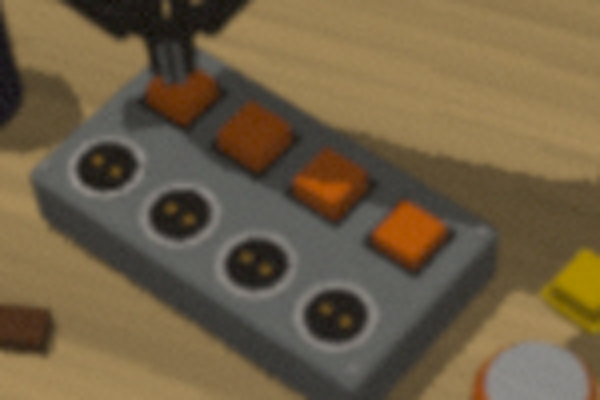

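View pics/top1.png

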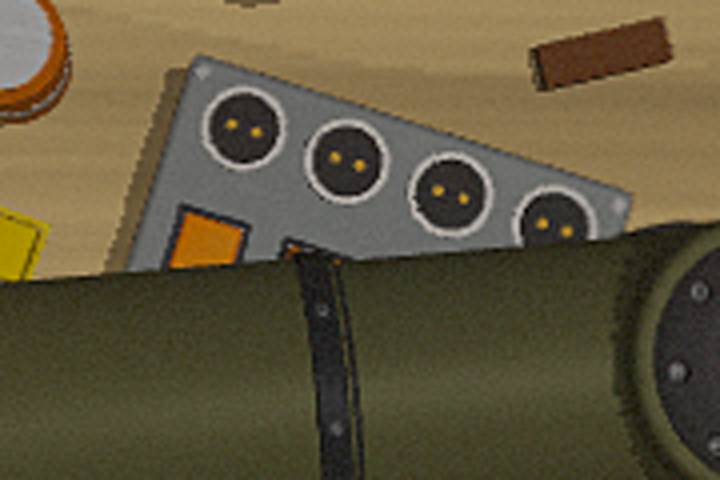

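The scene crop shows the closed fingertip over the place-4 key at about (180,85). In this view the place-1 key at (408,235) also looks lower than the others. Now I'll tap place 4.

Request:
step_arm(
  deltas=[
    {"jaw":0,"slide":[0,0.006,0.0015],"twist":0},
    {"jaw":0,"slide":[0,0,0],"twist":0},
  ],
)

```text
time_s: 2.2
eef_pos: [0.4781, -0.1513, 0.0744]
eef_rot: [-0.692, -0.136, 0.133, 0.697]
force: [-0.4, 0.9, -0.6]
width: 0.0003
```

Request:
step_arm(
  deltas=[
    {"jaw":0,"slide":[0,0.0025,0],"twist":0},
    {"jaw":0,"slide":[0,0,0],"twist":0},
  ],
)

```text
time_s: 2.45
eef_pos: [0.4783, -0.1512, 0.072]
eef_rot: [-0.692, -0.136, 0.133, 0.696]
force: [-0.2, -0.3, -0.1]
width: 0.0
```

Request:
step_arm(
  deltas=[
    {"jaw":0,"slide":[0,0.002,0],"twist":0},
    {"jaw":0,"slide":[0,0,0],"twist":0},
  ],
)

```text
time_s: 2.7
eef_pos: [0.4786, -0.1513, 0.0705]
eef_rot: [-0.692, -0.137, 0.133, 0.696]
force: [0.0, 1.0, 2.4]
width: -0.0
```

Request:
step_arm(
  deltas=[
    {"jaw":0,"slide":[0,0.002,0],"twist":0},
    {"jaw":0,"slide":[0,0,0],"twist":0},
  ],
)

```text
time_s: 2.95
eef_pos: [0.4787, -0.1514, 0.0688]
eef_rot: [-0.692, -0.137, 0.133, 0.696]
force: [-0.6, 0.5, 2.6]
width: -0.0002
```

Place 4 made contact at about 0.0708 with 2.4 N, so it is up. Next is place 3.

Request:
step_arm(
  deltas=[
    {"jaw":0,"slide":[0,-0.02,0],"twist":0},
    {"jaw":0,"slide":[0.019,0,0.0225],"twist":0},
    {"jaw":0,"slide":[0.019,0,0.0225],"twist":0},
    {"jaw":0,"slide":[0,0.01,0],"twist":0},
    {"jaw":0,"slide":[0,0,0],"twist":0},
  ],
)

```text
time_s: 3.58
eef_pos: [0.4966, -0.0942, 0.0776]
eef_rot: [-0.692, -0.136, 0.133, 0.697]
force: [-0.4, -0.7, 1.4]
width: 0.0001
```

Run:
```python
from go import *
to([.495,-.0962,.073])
```

```text
t 3.575 p [ 0.4966 -0.0942  0.0776] F [-0.42 -0.68  1.44] w 0.0001
[0.495, -0.0962, 0.073] tool shift [-0.0022  0.0046 -0.0013] rows 1.0
```

Request:
step_arm(
  deltas=[
    {"jaw":0,"slide":[-0.002,0.0045,-0.0013],"twist":0},
    {"jaw":0,"slide":[0,0,0],"twist":0},
  ],
)

```text
time_s: 3.82
eef_pos: [0.4947, -0.0973, 0.0725]
eef_rot: [-0.692, -0.135, 0.133, 0.697]
force: [-0.3, -0.3, 0.5]
width: 0.0002
```

Request:
step_arm(
  deltas=[
    {"jaw":0,"slide":[0,0.003,0],"twist":0},
    {"jaw":0,"slide":[0,0,0],"twist":0},
  ],
)

```text
time_s: 4.08
eef_pos: [0.4951, -0.0978, 0.0701]
eef_rot: [-0.692, -0.135, 0.132, 0.697]
force: [-0.8, 0.7, 1.5]
width: 0.0003
```

Request:
step_arm(
  deltas=[
    {"jaw":0,"slide":[0,0.0015,0],"twist":0},
    {"jaw":0,"slide":[0,0,0],"twist":0},
  ],
)

```text
time_s: 4.32
eef_pos: [0.4952, -0.0979, 0.0691]
eef_rot: [-0.692, -0.135, 0.132, 0.697]
force: [-0.8, 1.1, 2.0]
width: -0.0
```

Place 3 also made contact near 0.0705, so it is up. Next is place 2.

Request:
step_arm(
  deltas=[
    {"jaw":0,"slide":[0,-0.02,0],"twist":0},
    {"jaw":0,"slide":[0.0185,0,0.0225],"twist":0},
    {"jaw":0,"slide":[0.0185,0,0.0225],"twist":0},
    {"jaw":0,"slide":[0,0.01,0],"twist":0},
    {"jaw":0,"slide":[0,0,0],"twist":0},
  ],
)

```text
time_s: 4.95
eef_pos: [0.5123, -0.0415, 0.0781]
eef_rot: [-0.692, -0.134, 0.133, 0.697]
force: [-0.5, -0.2, -0.7]
width: 0.0003
```

Run:
```python
from go import *
to([.5127,-.0409,.0725])
```

```text
t 4.95 p [ 0.5123 -0.0415  0.0781] F [-0.53 -0.2  -0.66] w 0.0003
[0.5127, -0.0409, 0.0725] tool shift [0.0006 0.0056 0.0003] rows 1.0
```

Request:
step_arm(
  deltas=[
    {"jaw":0,"slide":[0,0.0055,0],"twist":0},
    {"jaw":0,"slide":[0,0,0],"twist":0},
  ],
)

```text
time_s: 5.2
eef_pos: [0.5118, -0.0424, 0.072]
eef_rot: [-0.692, -0.134, 0.133, 0.697]
force: [-0.1, -0.7, -1.2]
width: 0.0003
```

Request:
step_arm(
  deltas=[
    {"jaw":0,"slide":[0,0.003,0],"twist":0},
    {"jaw":0,"slide":[0,0,0],"twist":0},
  ],
)

```text
time_s: 5.45
eef_pos: [0.5123, -0.0428, 0.0698]
eef_rot: [-0.692, -0.134, 0.132, 0.697]
force: [-0.9, 1.0, 2.7]
width: -0.0001
```

Request:
step_arm(
  deltas=[
    {"jaw":0,"slide":[0,0.001,0],"twist":0},
    {"jaw":0,"slide":[0,0,0],"twist":0},
  ],
)

```text
time_s: 5.7
eef_pos: [0.5124, -0.0429, 0.0693]
eef_rot: [-0.692, -0.134, 0.132, 0.697]
force: [-1.1, 0.3, 1.5]
width: -0.0003
```

Place 2 is up as well. Now place 1.

Request:
step_arm(
  deltas=[
    {"jaw":0,"slide":[0,-0.02,0],"twist":0},
    {"jaw":0,"slide":[0.0185,0,0.0225],"twist":0},
    {"jaw":0,"slide":[0.0185,0,0.0225],"twist":0},
    {"jaw":0,"slide":[0,0.01,0],"twist":0},
    {"jaw":0,"slide":[0,0,0],"twist":0},
  ],
)

```text
time_s: 6.32
eef_pos: [0.5297, 0.0133, 0.0782]
eef_rot: [-0.692, -0.133, 0.132, 0.697]
force: [-0.4, 0.3, 0.4]
width: -0.0002
```

Run:
```python
from go import *
to([.5302,.0143,.0725])
```

```text
t 6.325 p [0.5297 0.0133 0.0782] F [-0.39  0.32  0.4 ] w -0.0002
[0.5302, 0.0143, 0.0725] tool shift [0.0009 0.0057 0.0007] rows 1.0
```

Request:
step_arm(
  deltas=[
    {"jaw":0,"slide":[0.001,0.0055,0.001],"twist":0},
    {"jaw":0,"slide":[0,0,0],"twist":0},
  ],
)

```text
time_s: 6.58
eef_pos: [0.5299, 0.0136, 0.0722]
eef_rot: [-0.692, -0.132, 0.132, 0.697]
force: [0.5, 0.3, -0.1]
width: 0.0
```

Request:
step_arm(
  deltas=[
    {"jaw":0,"slide":[0,0.003,0],"twist":0},
    {"jaw":0,"slide":[0,0,0],"twist":0},
  ],
)

```text
time_s: 6.82
eef_pos: [0.5299, 0.0131, 0.0692]
eef_rot: [-0.692, -0.132, 0.131, 0.697]
force: [0.1, -0.4, -0.2]
width: -0.0003
```

Request:
step_arm(
  deltas=[
    {"jaw":0,"slide":[0,0.0015,0],"twist":0},
    {"jaw":0,"slide":[0,0,0],"twist":0},
  ],
)

```text
time_s: 7.08
eef_pos: [0.53, 0.013, 0.0678]
eef_rot: [-0.692, -0.132, 0.131, 0.697]
force: [-0.9, -0.7, 0.5]
width: 0.0002
```

Request:
step_arm(
  deltas=[
    {"jaw":0,"slide":[0,0.002,0],"twist":0},
    {"jaw":0,"slide":[0,0,0],"twist":0},
  ],
)

```text
time_s: 7.32
eef_pos: [0.5303, 0.0131, 0.0663]
eef_rot: [-0.692, -0.133, 0.131, 0.697]
force: [0.2, -0.3, -0.1]
width: -0.0001
```

There was no resistance down to 0.0663, so place 1 is the latched key. I'll press it fully down in small steps.

Request:
step_arm(
  deltas=[
    {"jaw":0,"slide":[0,0.002,0],"twist":0},
    {"jaw":0,"slide":[0,0.001,0],"twist":0},
  ],
)

```text
time_s: 7.58
eef_pos: [0.5304, 0.0131, 0.0639]
eef_rot: [-0.693, -0.133, 0.131, 0.697]
force: [-2.0, 0.7, 3.8]
width: 0.0004
```

Request:
step_arm(
  deltas=[
    {"jaw":0,"slide":[0,0.002,0],"twist":0},
    {"jaw":0,"slide":[0,0.001,0],"twist":0},
  ],
)

```text
time_s: 7.82
eef_pos: [0.5304, 0.0131, 0.0612]
eef_rot: [-0.693, -0.133, 0.131, 0.697]
force: [-2.6, 0.5, 5.9]
width: 0.0001
```

Request:
step_arm(
  deltas=[
    {"jaw":0,"slide":[0,0.002,0],"twist":0},
  ],
)

```text
time_s: 7.95
eef_pos: [0.5305, 0.013, 0.0609]
eef_rot: [-0.693, -0.133, 0.131, 0.697]
force: [-10.7, 1.8, 18.8]
width: -0.0002
```

The force rose sharply to 18.8 N at 0.0609, so the key is bottomed. I'll release straight up and back away toward -x to clear the view.

Request:
step_arm(
  deltas=[
    {"jaw":0,"slide":[0,-0.01,0],"twist":0},
    {"jaw":0,"slide":[0,-0.03,0],"twist":0},
    {"jaw":0,"slide":[0,-0.06,0],"twist":0},
    {"jaw":0,"slide":[0,-0.06,0],"twist":0},
    {"jaw":0,"slide":[0,-0.03,0],"twist":0},
  ],
)

```text
time_s: 8.57
eef_pos: [0.529, 0.0116, 0.2517]
eef_rot: [-0.693, -0.131, 0.133, 0.697]
force: [-0.5, -0.3, -0.9]
width: 0.0
```

Request:
step_arm(
  deltas=[
    {"jaw":0,"slide":[-0.05,0,0.03],"twist":0},
    {"jaw":0,"slide":[-0.05,0,0.03],"twist":0},
    {"jaw":0,"slide":[-0.05,0,0.03],"twist":0},
    {"jaw":0,"slide":[0,0,0.05],"twist":0},
    {"jaw":0,"slide":[0,0,0.05],"twist":0},
  ],
)

```text
time_s: 9.2
eef_pos: [0.3177, 0.1347, 0.2536]
eef_rot: [-0.692, -0.128, 0.129, 0.699]
force: [-0.2, 0.7, 0.4]
width: 0.0004
```

Request:
step_arm(
  deltas=[
    {"jaw":0,"slide":[0,0,0.06],"twist":0},
    {"jaw":0,"slide":[0,0,0.06],"twist":0},
    {"jaw":0,"slide":[0,0,0.06],"twist":0},
    {"jaw":0,"slide":[0,0,0.03],"twist":0},
    {"jaw":0,"slide":[0,0,0],"twist":0},
  ],
)

```text
time_s: 9.82
eef_pos: [0.2362, 0.3394, 0.2557]
eef_rot: [-0.69, -0.131, 0.131, 0.7]
force: [-0.5, 0.2, 0.1]
width: 0.0
```

Run:
```python
from go import *
from h import *
import pickle
print(arm.sense()["eef_pos"],arm.sense()["force"])
d0=pickle.load(open("c0.pkl","rb"))
for n in("scene","top"):
    c=arm.capture(n)
    for a,ce,px in keys(c):
        print(n,a,ce.round(1),np.median(depthpts(c,px),0).round(4))
    cv2.imwrite(f"pics/{n}2.png",c["color"][:,:,::-1])
```

```text
[0.2362173  0.33936897 0.25574858] [-0.54091157  0.15443411  0.12877567]
scene 128 [224.6 130.9] [ 0.4787 -0.1497  0.07  ]
scene 138 [243.  142.2] [ 0.4954 -0.0947  0.07  ]
scene 142 [262. 154.] [ 0.5133 -0.0398  0.0696]
scene 149 [281.9 166.4] [0.531  0.016  0.0695]
scene 170 [311.1 216.2] [0.6581 0.1238 0.1093]
top 171 [245.1 212.7] [0.6199 0.1055 0.1104]
top 218 [291.1 261.7] [0.5299 0.0144 0.0711]
top 216 [317.4 270.3] [ 0.5132 -0.0402  0.071 ]
top 216 [343.8 278.7] [ 0.4945 -0.0963  0.071 ]
top 223 [370.4 287.3] [ 0.4777 -0.1511  0.0709]
```

View pics/top2.png

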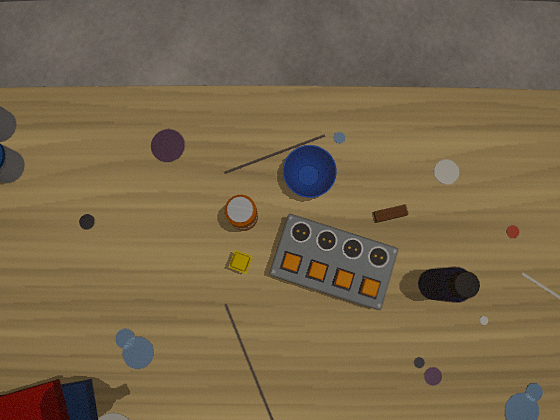

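```bash
python3 -c "
from rig import arm
print(arm.hand_in())"
```

```text
the job is handed in; nothing more can be done
None
```

The latched key was in place 1. I pressed it to the bottom and let it go, and it popped up. The job is handed in, at about 10 s on the robot's clock.

- **Tapping:** I tapped all four keys lightly with closed fingers. Places 4, 3 and 2 resisted from about 71 mm above the table with 2–3 N, so they were up. Place 1 gave no resistance down to 66 mm.
- **Pressing:** Place 1 bottomed at 61 mm, with the force reaching about 19 N. I then lifted straight up and moved the arm clear.
- **Last checks:** The top camera puts all four key tops at 71 mm; place 1 read 66 mm at the start. The scene camera reads 69.5–70 mm for all four, about 1 mm lower, which is within the 2 mm calibration. In the last top picture the flask, can, block, bowl and yellow look-alike stand where they were. No check failed.

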